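# Check the mended ratchet stand

## Task

The ratchet stand with the red cap has been mended and must be checked before it goes back into use: pull its rail up by the cap to the top notch and let go, so that it hangs there on its pawl. Then press the stand's red release pad until the rail has sunk fully home, and let go of the pad so that it springs back up. Leave the rail of the blue-capped stand where it is.

Things in the scene. Friction and masses are not known exactly. Their poses are not given: they have to be found in the camera images.
- red_cap (a point): Centre of the red cap on the rail of the stand to check: upright cylinder 34 mm across, 24 mm high, on a 20 x 24 mm rail; grip it from above in any direction. It is 162 mm plus joint red_rail above the worktop. The bolted-down stand's grey housing reaches 36 mm in front of the rail's axis, 18 mm behind, 20 mm to each side, and 140 mm up. A like stand with blue cap and pad is nearby.
- red_pad (a point): Centre of the top of the red release pad, 36 x 36 x 8 mm, on the pawl's lever, 110 mm in front of the rail's axis, on the robot's side (yaw varies); 86 mm above the worktop at rest, free below. Pressing it down swings the pawl out: about 10 mm frees the rail, 18 mm is ample, stop at 26 mm; 1 to 3 N. It springs back when let go.
- red_rail (a joint): Height of the red-capped rail, m: 0 fully home, stop at 0.102. Notches every 9 mm: 0.007, 0.016 .. 0.079, 0.088 (top). Pulled up (5 to 15 N) it clicks past the pawl by itself; pull it to 0.091 or more, at most to the stop, and let go, to hang in the top notch: a yellow band on the rail then shows just above the housing. With the pawl pressed out the rail (0.35 kg) sinks by itself within 1 s.
- blue_rail (a joint): The same for the rail of the blue-capped stand: it hangs in a middle notch, 0.043, and must stay there.

How it is judged:
By the outcome, as a careful person would: the job done as asked, in the order asked, and still so for the second after the job is handed in, with the robot touching nothing.
It also fails if it takes over 32 s, if anything falls off the work surface, if the arm or the gripper's body presses on something with over 40 N, if the wrist force passes 120 N, or if a joint passes its speed limit or range.

## Robot

A 7-joint arm with a two-finger parallel gripper is mounted at the origin on a cart in front of the work surface, level with it; the furniture and walls round the work are solid. World frame = base frame: x ahead of the robot, y to its left, z up, the work surface at z = 0. Lengths are in m, angles in rad, forces in N, time in s.
With the tool pointing down it reaches from about 0.35 to 0.9 m from the base axis. Payload 8.1 kg.
Tool frame: the origin (TCP) lies at the very end of the fingers, on their centre line; the grasp point (between the pads) lies arm.hold_point_z behind it (arm.hold_point_z is the distance from the TCP to the grasp point, in m); z points along the fingers, y is the line along which they close (so a half turn about z gives the same grasp; the last joint's range is limited). The gripper opens to 92 mm and grips with 3 to 60 N. Pads are 19 mm wide; open, the fingers measure 130 mm over their backs; the gripper's body (75 mm by 190 mm) begins 47 mm behind the grasp point.
Start: joints at [-1.22, 0.434, 0.025, 1.573, -0.012, 1.134, -0.075], TCP at [0.274, 0.562, 0.227] pointing down, gripper open.
Joint ranges: [-2.62, 2.62], [-0.44, 2.09], [-1.27, 1.32], [0.08, 2.57], [-1.32, 4.46], [0.12, 2], [-2.74, 2.74]. Speed limits (rad/s): [2.22, 2.22, 3.01, 3.01, 3.14, 3.14, 3.14].

## Interface

Orientations are given as a rotation vector (axis times angle).
In Python, from cell import arm, vision, job, cut_out gives the robot as it stands. The module is installed in compiled form; this text tells all that it offers.
- The arm moves only by the tool play_rows, never from a script. Its argument "increments" is text: rows parted by semicolons, each of 5 numbers parted by spaces: the shift along the tool's x, y, z in cm, then the turn about the tool's z in degrees, then the opening, from -1 (shut) to 1 (fully open), so that 0 is half open. A call has 1 to 5 rows; each row shifts and turns the commanded pose from where the row before left it, along the tool's axes as they then stand; what a row does not reach is not made up. A row lasts 1/12 s, in which the tool goes at most 41.7 mm and 7.16 degrees, less where a joint would pass 70% of its speed; a pose out of reach is approached as far as the arm can. A call is refused whole if a number of a shift passes 4.17 or a number of a turn 7.16, either way. A call with a gripper value outside its range is refused whole. The fingers move at their own pace and stop on an object; "grip_force" is the grip in N (left out, the last holds). Time passes only in rows, so rows that do not move let the fingers close. It gives the time, the measured TCP pose, the force, the opening and the grip force at its end, in the units of the state.
- arm.observe(): the state, without advancing time (a new reading comes with each control period).
- vision.get_image(name): name is "scene" or "side" or "wrist"; returns a dict with "frame" (480x640x3 uint8, red, green, blue), "z_map" (480x640 float32, m along the optical axis (not along the pixel's ray), 0 where there is no reading), "mtx" (3x3 intrinsics, pixels), "cam_to_world" (4x4, takes a point from camera to world coordinates). Camera axes: x right, y up, looking along -z (the intrinsics and any distortion apply to the point x, -y, -z); pixel columns grow to the right and rows downward; lengths in m; the calibration is good to about 2 mm. A picture is of the moment at which its call begins.
- job.sign_off(): hands the job in; it is judged then, once.
Trained networks look in a picture, given as the dict that the camera call returned (one of the last four; its "shot" number tells which), for a name from the list of things; names that differ only in an ending like _2 or _b are one class to them, and where a whole thing is asked for, a point or a joint stands for the part that bears it (a point fixed in the world has none). Each returns a list of dicts, best first, with "confidence" (0 to 1); they miss things now and then, are a little off and sometimes report something else, mostly with a low value. They report only what shows in the picture. A call takes as long as a camera call.
- cut_out(query, picture): "mask" (480x640 bool, what is visible of it) and "point" ([row, column] in pixels, amid what is visible of it).
The state is a dict: "clock": time; "joints": joint angles; "dq": joint speeds; "joint_efforts": joint torques, N m; "position": TCP position; "ee_rot": TCP orientation; "force": force on the tool from outside, world axes, zero at the start; "ft_torque": the same for the moment, N m; "width": opening from 0.0 (shut) to 1.0 (fully open); "gripper_force": force on a finger pad.
Only numpy, scipy, OpenCV 4.12 (cv2) and the standard library are available. Lean on these libraries where they do the work, as an engineer would, in place of code of your own. Each camera call takes 0.05 s, during which the arm holds its last target. There are 200 camera calls.

## Working session

There is one attempt and no reset: what is moved stays moved. The work goes in short steps, Python scripts to look and compute and a tool call to move; the robot and the scene stay as the last step left them, time stands still between calls to the robot, and variables do not carry over. Pictures are saved under pics/ and viewed, at most 10 in all, crops included, and the job is handed in when it is done.

Besides the shell and the picture viewer there is one more tool, called as name(argument=value, ...), one argument or row to a line, values as JSON. play_rows: Moves the arm, as the interface text tells. Its arguments: {"type":"object","properties":{"increments":{"type":"string"},"grip_force":{"type":"number"}},"required":["increments"]}

```bash
mkdir -p pics
cat > h.py <<'E'
import numpy as np, cv2
from cell import arm, vision, job, cut_out
from scipy.spatial.transform import Rotation as R
def world(p,mask):
    r,c=np.nonzero(mask&(p['z_map']>0)); z=p['z_map'][r,c]; K=p['mtx']
    P=np.stack([(c-K[0,2])/K[0,0]*z,-(r-K[1,2])/K[1,1]*z,-z,np.ones_like(z)],1)
    return (P@np.array(p['cam_to_world']).T)[:,:3]
def save(p,n): cv2.imwrite('pics/'+n+'.png',p['frame'][:,:,::-1])
E
python3 - <<'E'
from h import *
s=arm.observe();print(s,arm.hold_point_z)
print(R.from_rotvec(s['ee_rot']).as_matrix().round(3))
for n in ['scene','side']:
    p=vision.get_image(n);save(p,n+'0')
    for q in ['red_cap','red_pad','blue_rail']:
        for d in cut_out(q,p)[:2]:
            w=world(p,d['mask']); print(n,q,round(d['confidence'],2),d['point'],len(w))
            if len(w): print(np.median(w,0).round(3),np.percentile(w,3,axis=0).round(3),np.percentile(w,97,axis=0).round(3))
a=cv2.imread('pics/scene0.png');b=cv2.imread('pics/side0.png')
cv2.imwrite('pics/both.png',cv2.resize(np.hstack([a,b]),(800,300)))
E
```

```text
{'clock': 0.0, 'joints': array([-1.21958306,  0.43523736,  0.02494076,  1.57410501, -0.0115856 ,
        1.13399241, -0.07508688]), 'dq': array([ 0.00044887,  0.00071052, -0.00050212, -0.00112756, -0.00169329,
       -0.00069123,  0.00024754]), 'joint_efforts': array([-7.27320344e-05, -6.67861462e+01,  9.84961577e-01, -3.14460683e+01,
       -6.06267666e-02,  4.28814988e-02,  1.27233634e-04]), 'position': array([0.27381048, 0.5612552 , 0.22593261]), 'ee_rot': array([-7.06730707e-01, -3.06084405e+00,  2.48589769e-03]), 'force': array([ 0.39409484, -0.32639873,  1.10431132]), 'ft_torque': array([-0.0017244 , -0.0141137 , -0.07749562]), 'gripper_force': 0.0, 'width': 1.0000253269338717} 0.0188
[[-0.899  0.438 -0.001]
 [ 0.438  0.899 -0.001]
 [-0.    -0.002 -1.   ]]
scene red_cap 0.68 [233.3, 380.4] 787
[ 0.516 -0.381  0.179] [ 0.508 -0.392  0.124] [ 0.535 -0.364  0.2  ]
scene blue_rail 0.65 [180.4, 294.9] 682
[ 0.528 -0.169  0.186] [ 0.52  -0.177  0.138] [ 0.546 -0.15   0.218]
side red_cap 0.91 [171.4, 302.9] 799
[ 0.523 -0.364  0.179] [ 0.51  -0.386  0.132] [ 0.541 -0.357  0.199]
side red_pad 0.73 [229.5, 361.9] 586
[ 0.427 -0.36   0.082] [ 0.4   -0.373  0.074] [ 0.488 -0.341  0.087]
side blue_rail 0.86 [253.6, 257.8] 1340
[ 0.532 -0.148  0.19 ] [ 0.521 -0.167  0.135] [ 0.548 -0.142  0.217]
```

View pics/scene0.png

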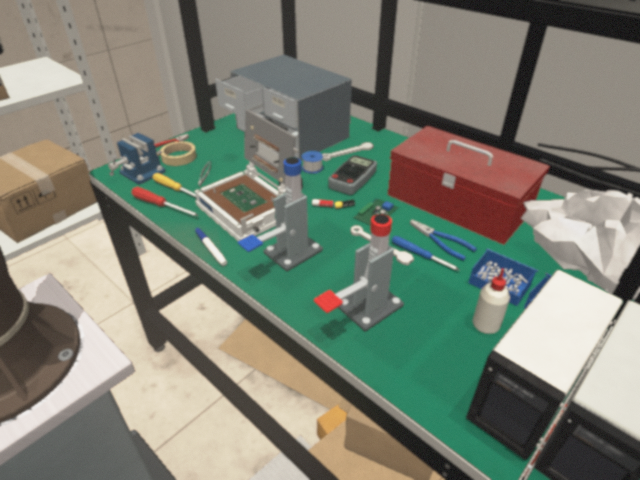

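The scene picture shows the red stand (cap at about row 222, col 381; pad at row 300, col 328) and the blue stand to its left (cap at row 165, col 292). I'll refine the positions by colour.

Run:
```python
from h import *
for n in ['scene','side']:
    p=vision.get_image(n)
    hsv=cv2.cvtColor(p['frame'],cv2.COLOR_RGB2HSV)
    m=((hsv[...,0]<8)|(hsv[...,0]>172))&(hsv[...,1]>150)&(hsv[...,2]>80)
    mb=(hsv[...,0]>105)&(hsv[...,0]<125)&(hsv[...,1]>150)
    for nm,mm in(('red',m),('blue',mb)):
      k,l,st,_=cv2.connectedComponentsWithStats(mm.astype(np.uint8))
      for i in range(1,k):
        if st[i,4]<60: continue
        w=world(p,l==i)
        if len(w)<40: continue
        t=np.median(w,0)
        if abs(t[0]-.48)<.15 and -.5<t[1]<-.05 and t[2]>.05:
            top=w[w[:,2]>np.percentile(w[:,2],97)-.005]
            print(n,nm,st[i],t.round(3),w.min(0).round(3),w.max(0).round(3),'top',top.mean(0).round(3),((np.percentile(top,2,axis=0)+np.percentile(top,98,axis=0))/2).round(3))
p=vision.get_image('side'); save(p,'side1')
```

```text
scene red [371 216  21  20 251] [ 0.513 -0.383  0.193] [ 0.507 -0.393  0.001] [ 0.733 -0.208  0.201] top [ 0.517 -0.381  0.198] [ 0.52  -0.377  0.198]
scene red [315 291  27  21 345] [ 0.413 -0.362  0.086] [ 0.396 -0.38  -0.001] [ 0.488 -0.288  0.089] top [ 0.413 -0.362  0.086] [ 0.414 -0.362  0.086]
scene blue [285 161  16  13  82] [ 0.525 -0.172  0.214] [ 0.519 -0.179  0.199] [ 0.543 -0.154  0.218] top [ 0.528 -0.17   0.216] [ 0.532 -0.167  0.216]
scene blue [239 236  23  15 197] [ 0.423 -0.155  0.086] [ 0.407 -0.172  0.082] [ 0.441 -0.136  0.09 ] top [ 0.423 -0.155  0.086] [ 0.423 -0.154  0.086]
side red [295 154  20  18 279] [ 0.522 -0.361  0.19 ] [ 0.509 -0.381  0.176] [ 0.539 -0.355  0.2  ] top [ 0.523 -0.364  0.197] [ 0.524 -0.367  0.196]
side red [357 222  26  18 317] [ 0.416 -0.354  0.085] [ 0.398 -0.376  0.079] [ 0.434 -0.338  0.088] top [ 0.415 -0.356  0.085] [ 0.416 -0.356  0.085]
side blue [239 225  26  26 415] [ 0.531 -0.146  0.209] [ 0.52  -0.171  0.194] [ 0.551 -0.141  0.218] top [ 0.533 -0.15   0.215] [ 0.536 -0.155  0.214]
side blue [320 312  30  23 494] [ 0.426 -0.146  0.085] [ 0.409 -0.166  0.079] [ 0.444 -0.13   0.088] top [ 0.426 -0.147  0.085] [ 0.426 -0.148  0.085]
```

View pics/side0.png

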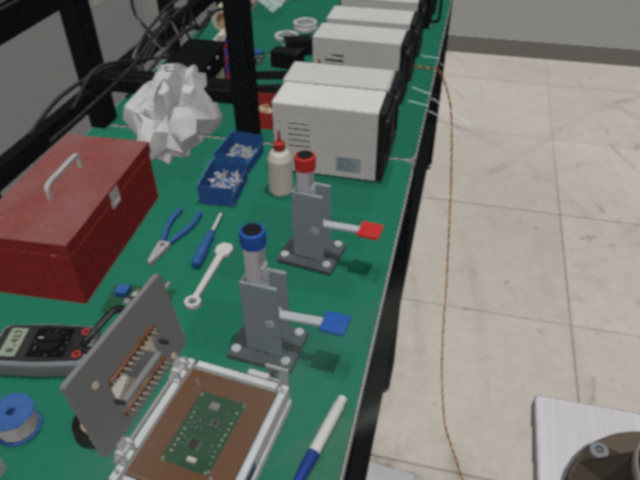

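Run:
```python
from h import *
p=vision.get_image('scene');w=world(p,np.ones((480,640),bool))
q=vision.get_image('side');w=np.vstack([w,world(q,np.ones((480,640),bool))])
for y in np.arange(-.8,-.2,.04):
    print(round(y,2),[ (round(float(np.percentile(s[:,2],98)),2) if len(s)>5 else None) for x in np.arange(.3,.75,.05) for s in [w[(abs(w[:,0]-x)<.025)&(abs(w[:,1]-y)<.02)]]])
```

```text
-0.8 [-0.74, -0.74, 0.0, 0.16, 0.16, 0.16, 0.15, 0.16, 0.04]
-0.76 [-0.75, -0.74, 0.0, 0.16, 0.16, 0.16, 0.16, 0.16, 0.04]
-0.72 [-0.74, -0.74, 0.0, 0.16, 0.16, 0.16, 0.16, 0.16, 0.0]
-0.68 [-0.74, -0.74, 0.0, 0.16, 0.16, 0.16, 0.16, 0.16, 0.04]
-0.64 [-0.74, -0.74, 0.0, 0.16, 0.16, 0.16, 0.16, 0.16, 0.02]
-0.6 [-0.75, -0.74, 0.0, 0.15, 0.15, 0.15, 0.15, 0.15, 0.04]
-0.56 [-0.75, -0.74, 0.0, 0.0, 0.0, 0.0, 0.12, 0.11, 0.04]
-0.52 [-0.75, -0.75, 0.0, 0.0, 0.0, 0.0, 0.09, 0.09, 0.02]
-0.48 [-0.75, -0.75, 0.0, 0.0, 0.0, 0.0, 0.0, 0.0, 0.04]
-0.44 [-0.74, -0.74, 0.0, 0.0, 0.0, 0.0, 0.0, 0.0, 0.01]
-0.4 [-0.74, -0.74, 0.0, 0.01, 0.2, 0.2, 0.0, 0.0, 0.01]
-0.36 [None, None, 0.09, 0.09, 0.2, 0.2, 0.0, 0.01, 0.02]
-0.32 [None, None, 0.0, 0.0, 0.01, 0.01, 0.0, 0.01, 0.02]
-0.28 [None, None, 0.0, 0.0, 0.0, 0.0, 0.0, 0.01, 0.01]
-0.24 [None, None, 0.0, 0.0, 0.0, 0.0, 0.0, 0.01, 0.01]
-0.2 [None, -0.74, 0.0, 0.0, 0.02, 0.13, 0.0, 0.01, 0.01]
```

play_rows(
  increments="0 0 -3.3 0 1; 0 0 -3.3 0 1; 0 0 -3.3 0 1; -2.63 -3.04 0 0 1; -2.63 -3.04 0 0 1",
)

```text
clock: 1.07
position: [0.2942, 0.4859, 0.3276]
ee_rot: [0.701, 3.062, 0.007]
force: [2.3, -0.5, -1.1]
width: 1.002
gripper_force: 0.0
```

play_rows(
  increments="-2.63 -3.04 0 0 1; -2.63 -3.04 0 0 1; -2.63 -3.04 0 0 1; -2.63 -3.04 0 0 1; -2.63 -3.04 0 0 1",
)

```text
clock: 1.48
position: [0.3463, 0.2878, 0.3259]
ee_rot: [0.707, 3.061, 0.001]
force: [1.3, 0.6, 0.3]
width: 1.003
gripper_force: 0.0
```

play_rows(
  increments="-2.63 -3.04 0 0 1; -2.63 -3.04 0 0 1; -2.63 -3.04 0 0 1; -2.63 -3.04 0 0 1; -2.63 -3.04 0 0 1",
)

```text
clock: 1.9
position: [0.3977, 0.0935, 0.326]
ee_rot: [0.707, 3.061, 0.002]
force: [1.5, 0.1, -0.6]
width: 0.999
gripper_force: 0.0
```

play_rows(
  increments="-2.63 -3.04 0 0 1; -2.63 -3.04 0 0 1; -2.63 -3.04 0 0 1; -2.63 -3.04 0 0 1; -2.63 -3.04 0 0 1",
)

```text
clock: 2.32
position: [0.4493, -0.1008, 0.3262]
ee_rot: [0.706, 3.06, 0.001]
force: [1.5, -0.0, 0.0]
width: 1.0
gripper_force: 0.0
```

play_rows(
  increments="-2.63 -3.04 0 7 1; 0 0 0 7 1; 0 0 0 7 1; 0 0 0 7 1; 0 0 0 7 1",
)

```text
clock: 2.73
position: [0.4595, -0.138, 0.3258]
ee_rot: [1.604, 2.701, 0.0]
force: [0.3, 0.4, -0.2]
width: 1.002
gripper_force: 0.0
```

play_rows(
  increments="0 0 0 7 1; 0 0 0 7 1; 0 0 0 7 1; 0 0 0 7 1; 0 0 0 7 1",
)

```text
clock: 3.15
position: [0.4595, -0.1376, 0.3258]
ee_rot: [2.341, 2.095, 0.001]
force: [-0.3, 0.0, -0.7]
width: 1.001
gripper_force: 0.0
```

play_rows(
  increments="0 0 0 7 1; 0 0 0 7 1; 0 0 0 7 1; 0 0 0 7 1; 0 0 0 7 1",
)

```text
clock: 3.57
position: [0.4595, -0.1376, 0.3259]
ee_rot: [-2.863, -1.294, -0.001]
force: [0.2, -0.2, -0.7]
width: 1.002
gripper_force: 0.0
```

play_rows(
  increments="0 0 0 7 1; 0 0 0 7 1; 0 0 0 7 1; 0 0 0 7 1; 0 0 0 7 1",
)

```text
clock: 3.98
position: [0.4595, -0.1376, 0.3258]
ee_rot: [-3.119, -0.373, -0.001]
force: [0.2, 0.3, -0.9]
width: 0.999
gripper_force: 0.0
```

play_rows(
  increments="0 0 0 7 1; 0 0 0 7 1; 0 0 0 7 1; 0 0 0 0 1",
)

```text
clock: 4.32
position: [0.4596, -0.1376, 0.3258]
ee_rot: [-3.135, 0.201, -0.0]
force: [1.2, -0.7, -0.0]
width: 0.998
gripper_force: 0.0
```

Run:
```python
from h import *
s=arm.observe();M=R.from_rotvec(s['ee_rot']).as_matrix();print(s['position'],s['joints'].round(2),s['force'],M.round(3))
print('cap in tool',(M.T@(np.array([.522,-.372,.187])-s['position'])).round(4))
p=vision.get_image('wrist');save(p,'w1')
for q in ['red_cap','red_pad']:
    for d in cut_out(q,p)[:1]:
        w=world(p,d['mask']);t=w[w[:,2]>np.percentile(w[:,2],95)-.006]
        print(q,d['confidence'],d['point'],t.mean(0).round(3),((t.min(0)+t.max(0))/2).round(3),np.ptp(t,axis=0).round(3))
```

```text
[ 0.45956438 -0.13755394  0.32580129] [-0.67  0.14  0.99  1.81 -0.12  1.26 -1.35] [ 1.22064316 -0.74961308 -0.01101408] [[ 0.992 -0.128  0.   ]
 [-0.128 -0.992  0.   ]
 [ 0.    -0.    -1.   ]]
cap in tool [0.0918 0.2246 0.1388]
red_pad 0.85 [215.2, 515.9] [ 0.42  -0.357  0.086] [ 0.446 -0.358  0.09 ] [0.094 0.039 0.017]
```

View pics/w1.png

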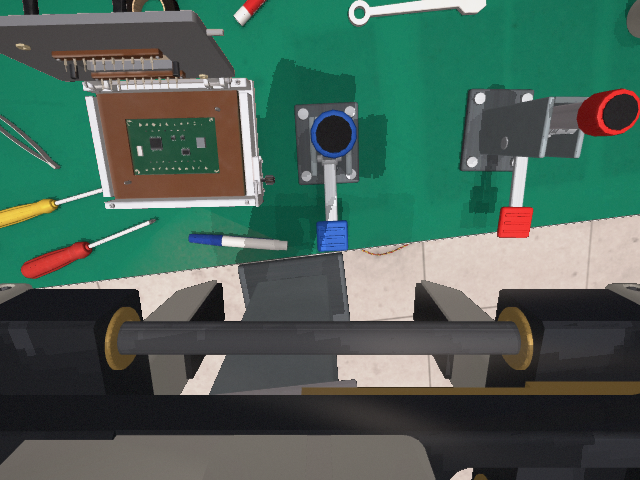

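The wrist view shows the blue cap at (row 133, col 333), the red cap at (112, 608) and the red pad at (220, 515). This agrees with my measurements, so I'll go above the red cap.

play_rows(
  increments="1.53 3.74 0 0 1; 1.53 3.74 0 0 1; 1.53 3.74 0 0 1; 1.53 3.74 0 0 1; 1.53 3.74 0 0 1",
)

```text
clock: 4.88
position: [0.5133, -0.3342, 0.3252]
ee_rot: [-3.136, 0.184, 0.001]
force: [2.2, 0.9, 0.9]
width: 0.999
gripper_force: 0.0
```

play_rows(
  increments="1.53 3.74 0 0 1; 0 0 0 0 1;0 0 0 0 1",
)

```text
clock: 5.13
position: [0.5219, -0.3749, 0.3247]
ee_rot: [3.134, -0.195, -0.003]
force: [0.1, 0.7, -0.1]
width: 1.002
gripper_force: 0.0
```

Run:
```python
from h import *
s=arm.observe();M=R.from_rotvec(s['ee_rot']).as_matrix();print(s['position'],s['joints'].round(2),s['force'])
p=vision.get_image('wrist');save(p,'w2')
w=world(p,np.ones((480,640),bool))
t=w[(abs(w[:,0]-.522)<.035)&(abs(w[:,1]+.372)<.035)&(w[:,2]>.18)&(w[:,2]<.21)]
z=np.percentile(t[:,2],80);t=t[t[:,2]>z-.006]
c,r=cv2.minEnclosingCircle(t[:,:2].astype(np.float32)); print('cap',c,r,z,t.mean(0))
c=np.array([*c,z-.012]);print('to go',(M.T@(c-s['position'])-[0,0,-arm.hold_point_z]).round(4))
```

```text
[ 0.52189939 -0.37494667  0.32472358] [-0.03  0.52  0.94  1.42 -0.42  1.41 -0.78] [ 0.14332337  0.74950344 -0.12442774]
cap (0.5263181924819946, -0.37405768036842346) 0.01683202013373375 0.20036662046365142 [ 0.52729087 -0.37426907  0.1994285 ]
to go [ 0.0045 -0.0016  0.1551]
```

View pics/w2.png

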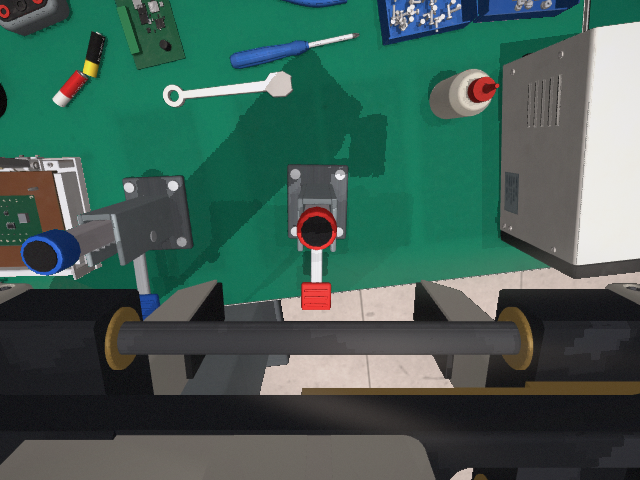

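The wrist view shows the red cap centred between the fingers (row 228, col 317), with the pad straight in front of it (row 296, col 315). I'll go down and grip.

play_rows(
  increments="0.2 0 3.6 0 1; 0.2 0 3.6 0 1; 0 0 3.6 0 1; 0 0 3 0 1; 0 0 1.6 0 1",
)

```text
clock: 5.6
position: [0.5271, -0.368, 0.1682]
ee_rot: [-3.133, 0.184, 0.004]
force: [-0.5, 0.7, -0.2]
width: 1.0
gripper_force: 0.0
```

play_rows(
  increments="0 0 0 0 0; 0 0 0 0 -0.3; 0 0 0 0 -1; 0 0 0 0 -1; 0 0 0 0 -1",
  grip_force=40,
)

```text
clock: 6.02
position: [0.528, -0.3723, 0.1734]
ee_rot: [3.135, -0.191, 0.004]
force: [-0.0, -0.2, -0.0]
width: 0.686
gripper_force: 0.0
```

play_rows(
  increments="0 0 0 0 -1; 0 0 0 0 -1",
)

```text
clock: 6.18
position: [0.5275, -0.3722, 0.1724]
ee_rot: [3.135, -0.192, 0.002]
force: [-0.3, -0.3, 0.1]
width: 0.54
gripper_force: 0.0
```

play_rows(
  increments="0 0 0.2 0 -1; 0 0 0 0 -1; 0 0 0 0 -1; 0 0 0 0 -1; 0 0 0 0 -1",
)

```text
clock: 6.6
position: [0.527, -0.374, 0.1698]
ee_rot: [3.133, -0.194, 0.001]
force: [0.9, -6.1, -3.2]
width: 0.362
gripper_force: 40.0
```

play_rows(
  increments="0 0 0 0 -1; 0 0 0 0 -1",
)

```text
clock: 6.77
position: [0.527, -0.374, 0.1698]
ee_rot: [3.133, -0.194, 0.001]
force: [1.2, -6.2, -3.7]
width: 0.361
gripper_force: 40.0
```

Gripped (width 33 mm). Lifting.

play_rows(
  increments="0 0.1 -1 0 -1; 0 0 -1 0 -1; 0 0 -1 0 -1; 0 0 -1 0 -1; 0 0 -1 0 -1",
  grip_force=50,
)

```text
clock: 7.18
position: [0.5269, -0.3739, 0.2193]
ee_rot: [3.134, -0.193, -0.001]
force: [2.9, -5.5, -6.5]
width: 0.361
gripper_force: 50.0
```

play_rows(
  increments="0 0 -0.7 0 -1; 0 0 -0.6 0 -1; 0 0 -0.4 0 -1; 0 0 -0.2 0 -1; 0 0 0 0 -1",
)

```text
clock: 7.6
position: [0.5269, -0.3739, 0.2391]
ee_rot: [3.134, -0.193, 0.001]
force: [1.5, -5.8, -3.1]
width: 0.357
gripper_force: 50.0
```

Run:
```python
from h import *
s=arm.observe();print(s['position'],s['force'],s['width'])
p=vision.get_image('side')
cv2.imwrite('pics/s2.png',cv2.resize(p['frame'][80:290,190:430,::-1],None,fx=2.5,fy=2.5))
hsv=cv2.cvtColor(p['frame'],cv2.COLOR_RGB2HSV)
m=((hsv[...,0]<8)|(hsv[...,0]>172))&(hsv[...,1]>150)&(hsv[...,2]>80)
w=world(p,m);t=w[(abs(w[:,0]-.525)<.03)&(abs(w[:,1]+.373)<.03)&(w[:,2]>.12)];print(len(t),np.percentile(t[:,2],[2,50,98]) if len(t) else 0)
```

```text
[ 0.52693845 -0.37391931  0.23907786] [ 1.52801677 -5.84199    -3.08875262] 0.3569323497787684
121 [0.24697499 0.25889413 0.26766385]
```

View pics/s2.png

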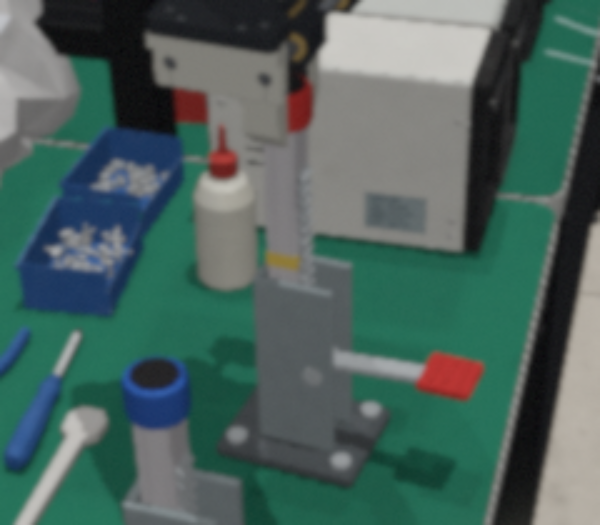

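The side view shows the rail raised with the yellow band just above the housing (crop row 262, col 283). The joint is at about 0.094, so I'll add 3 mm and release.

play_rows(
  increments="0 0 -0.3 0 -1; 0 0 0 0 -1; 0 0 0 0 -0.2; 0 0 0 0 0.2; 0 0 0 0 0.6",
)

```text
clock: 8.07
position: [0.5273, -0.3722, 0.2415]
ee_rot: [-3.134, 0.191, 0.0]
force: [-0.4, 0.9, -0.4]
width: 0.498
gripper_force: 0.0
```

play_rows(
  increments="0 0 0 0 0.6; 0 0 0 0 0.6; 0 0 0 0 0.6; 0 0 0 0 0.6; 0 0 0 0 0.6",
)

```text
clock: 8.48
position: [0.5272, -0.373, 0.2417]
ee_rot: [-3.136, 0.192, -0.0]
force: [-0.9, 0.6, -0.1]
width: 0.792
gripper_force: 0.0
```

play_rows(
  increments="0 0 -1.5 0 0.6; 0 0 -2 0 0.6; 0 0 -2 0 0.6; 0 0 -1.5 0 0.6; 0 0 0 0 0.6",
)

```text
clock: 8.9
position: [0.5278, -0.3743, 0.3151]
ee_rot: [3.133, -0.192, 0.006]
force: [0.1, -0.3, 1.4]
width: 0.804
gripper_force: 0.0
```

Run:
```python
from h import *
s=arm.observe();M=R.from_rotvec(s['ee_rot']).as_matrix();print(s['position'],s['force'],s['width'])
p=vision.get_image('side')
cv2.imwrite('pics/s3.png',cv2.resize(p['frame'][80:290,190:430,::-1],None,fx=2.5,fy=2.5))
hsv=cv2.cvtColor(p['frame'],cv2.COLOR_RGB2HSV)
m=((hsv[...,0]<8)|(hsv[...,0]>172))&(hsv[...,1]>150)&(hsv[...,2]>80)
w=world(p,m);t=w[(abs(w[:,0]-.525)<.03)&(abs(w[:,1]+.373)<.03)&(w[:,2]>.12)];print(len(t),np.percentile(t[:,2],[2,50,98]) if len(t) else 0)
print('pad rel',(M.T@(np.array([.415,-.360,.086])-s['position'])).round(4))
```

```text
[ 0.52779119 -0.37430772  0.31507426] [ 0.12386532 -0.26756143  1.35711635] 0.8035769528787542
299 [0.24032576 0.25260572 0.26132428]
pad rel [-0.1146 -0.0009  0.2286]
```

View pics/s3.png

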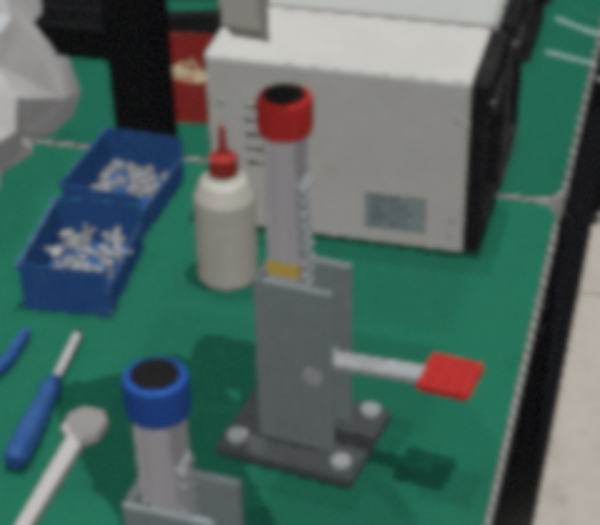

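The side view shows the rail hanging in the top notch at about 0.0875, with the yellow band just above the housing (crop row 270, col 283). The fingers are clear. Next is the pad: I'll close the gripper and check how far the wrist camera sticks out.

Run:
```python
from h import *
s=arm.observe();M=R.from_rotvec(s['ee_rot']).as_matrix();p=vision.get_image('wrist')
C=np.array(p['cam_to_world']);print('cam in tool',M.T@(C[:3,3]-s['position']),'view dir in tool',M.T@-C[:3,2], s['joints'].round(2))
```

```text
cam in tool [ 7.38176530e-02  8.35646244e-05 -1.58348927e-01] view dir in tool [-2.71192705e-01  4.88815994e-04  9.62524949e-01] [-0.03  0.53  0.94  1.43 -0.43  1.39 -0.78]
```

play_rows(
  increments="-2.3 0 0 0 -1; -2.3 0 0 0 -1; -2.3 0 0 0 -1; -2.3 0 0 0 -1; -2.4 0 0 0 -1",
  grip_force=20,
)

```text
clock: 9.42
position: [0.4108, -0.3581, 0.3104]
ee_rot: [-3.135, 0.191, 0.003]
force: [0.1, 0.3, 0.5]
width: 0.485
gripper_force: 0.0
```

The camera sits 74 mm ahead of the tool and would come close to the raised cap during the press. I'll turn the tool half round first.

play_rows(
  increments="0 0 0 -7 -1; 0 0 0 -7 -1; 0 0 0 -7 -1; 0 0 0 -7 -1; 0 0 0 -7 -1",
)

```text
clock: 9.83
position: [0.4117, -0.3582, 0.3107]
ee_rot: [-3.045, -0.769, 0.001]
force: [0.3, 0.9, -0.5]
width: 0.126
gripper_force: 0.0
```

play_rows(
  increments="0 0 0 -7 -1; 0 0 0 -7 -1; 0 0 0 -7 -1; 0 0 0 -7 -1; 0 0 0 -7 -1",
)

```text
clock: 10.25
position: [0.4117, -0.3583, 0.3106]
ee_rot: [-2.672, -1.649, 0.001]
force: [0.5, 0.9, 0.4]
width: 0.002
gripper_force: 0.0
```

play_rows(
  increments="0 0 0 -7 -1; 0 0 0 -7 -1; 0 0 0 -7 -1; 0 0 0 -7 -1; 0 0 0 -7 -1",
)

```text
clock: 10.67
position: [0.4117, -0.3582, 0.3105]
ee_rot: [-2.052, -2.376, 0.0]
force: [-0.5, 1.1, 0.1]
width: 0.002
gripper_force: 0.0
```

play_rows(
  increments="0 0 0 -7 -1; 0 0 0 -7 -1; 0 0 0 -7 -1; 0 0 0 -7 -1; 0 0 0 -7 -1",
)

```text
clock: 11.08
position: [0.4117, -0.3583, 0.3105]
ee_rot: [-1.243, -2.883, -0.001]
force: [0.6, 0.2, 0.2]
width: 0.008
gripper_force: 0.0
```

play_rows(
  increments="0 0 0 -7 -1; 0 0 0 -7 -1; 0 0 0 -7 -1; 0 0 0 -7 -1; 0 0 0 -7 -1",
)

```text
clock: 11.5
position: [0.4117, -0.3583, 0.3105]
ee_rot: [-0.318, -3.124, -0.002]
force: [-0.2, -0.4, 0.4]
width: 0.006
gripper_force: 0.0
```

play_rows(
  increments="0 0 0 -5 -1; 0 0 0 0 -1",
)

```text
clock: 11.67
position: [0.4116, -0.3584, 0.3106]
ee_rot: [-0.185, -3.135, -0.002]
force: [0.1, -0.2, -0.2]
width: 0.002
gripper_force: 0.0
```

Run:
```python
from h import *
s=arm.observe();M=R.from_rotvec(s['ee_rot']).as_matrix();print(s['position'],s['joints'].round(2),s['force'],s['width'],M.round(3))
print('pad rel',(M.T@(np.array([.415,-.360,.086])-s['position'])).round(4))
```

```text
[ 0.41164155 -0.3583843   0.31057417] [ 0.33  0.25  0.37  1.66 -0.09  1.26  2.17] [ 0.07824697 -0.19690733 -0.17139354] 0.0017755233308603417 [[-0.993  0.118 -0.001]
 [ 0.118  0.993  0.001]
 [ 0.002  0.001 -1.   ]]
pad rel [-0.0039 -0.0015  0.2246]
```

play_rows(
  increments="-0.1 -0.1 4 0 -1; -0.1 0 4 0 -1; 0 0 4 0 -1; 0 0 4 0 -1; 0 0 4 0 -1",
)

```text
clock: 12.08
position: [0.4133, -0.3595, 0.1096]
ee_rot: [-0.197, -3.135, -0.0]
force: [1.3, -0.2, -0.2]
width: 0.001
gripper_force: 0.0
```

play_rows(
  increments="0 0 0.8 0 -1; 0 0 0.8 0 -1; 0 0 0.6 0 -1; 0 0 0 0 -1; 0 0 0 0 -1",
)

```text
clock: 12.5
position: [0.4148, -0.3609, 0.0913]
ee_rot: [0.193, 3.133, -0.002]
force: [0.2, 0.1, 0.4]
width: 0.005
gripper_force: 0.0
```

play_rows(
  increments="0 0 0.6 0 -1; 0 0 0.6 0 -1; 0 0 0.6 0 -1; 0 0 0.5 0 -1; 0 0 0 0 -1",
)

```text
clock: 12.92
position: [0.4137, -0.3598, 0.0658]
ee_rot: [-0.192, -3.135, -0.001]
force: [-0.2, -0.2, 1.3]
width: 0.004
gripper_force: 0.8
```

play_rows(
  increments="0 0 0.1 0 -1; 0 0 0 0 -1; 0 0 0 0 -1; 0 0 0 0 -1; 0 0 0 0 -1",
)

```text
clock: 13.33
position: [0.4138, -0.36, 0.0658]
ee_rot: [-0.192, -3.136, -0.0]
force: [-0.9, 0.8, 1.5]
width: 0.005
gripper_force: 0.9
```

play_rows(
  increments="0 0 0 0 -1; 0 0 0 0 -1; 0 0 0 0 -1; 0 0 0 0 -1; 0 0 0 0 -1",
)

```text
clock: 13.75
position: [0.4138, -0.36, 0.0657]
ee_rot: [-0.192, -3.136, -0.0]
force: [-0.6, 0.0, 1.3]
width: 0.005
gripper_force: 0.9
```

play_rows(
  increments="0 0 0 0 -1; 0 0 0 0 -1; 0 0 0 0 -1; 0 0 0 0 -1; 0 0 0 0 -1",
)

```text
clock: 14.17
position: [0.4139, -0.3601, 0.0657]
ee_rot: [0.192, 3.136, 0.0]
force: [-0.5, 1.1, 1.5]
width: 0.004
gripper_force: 0.9
```

```bash
cat > chk.py <<'E'
from h import *
import sys
s=arm.observe();print(s['position'],s['force'])
p=vision.get_image('side')
cv2.imwrite('pics/%s.png'%sys.argv[1],cv2.resize(p['frame'][80:340,190:430,::-1],None,fx=2.3,fy=2.3))
hsv=cv2.cvtColor(p['frame'],cv2.COLOR_RGB2HSV)
m=((hsv[...,0]<8)|(hsv[...,0]>172))&(hsv[...,1]>150)&(hsv[...,2]>80)
mb=(hsv[...,0]>105)&(hsv[...,0]<125)&(hsv[...,1]>150)
for nm,mm,x,y in(('cap',m,.526,-.373),('pad',m,.415,-.36),('blue',mb,.535,-.16)):
    w=world(p,mm);t=w[(abs(w[:,0]-x)<.03)&(abs(w[:,1]-y)<.03)&(w[:,2]>.03)];print(nm,len(t),np.percentile(t[:,2],[2,50,98]).round(4) if len(t) else 0)
E
python3 chk.py s4
```

```text
[ 0.41390758 -0.36005702  0.06571396] [-0.47601259  1.12434182  1.50337794]
cap 269 [0.1529 0.1653 0.1741]
pad 148 [0.0542 0.0605 0.0663]
blue 409 [0.1956 0.2093 0.2167]
```

View pics/s4.png

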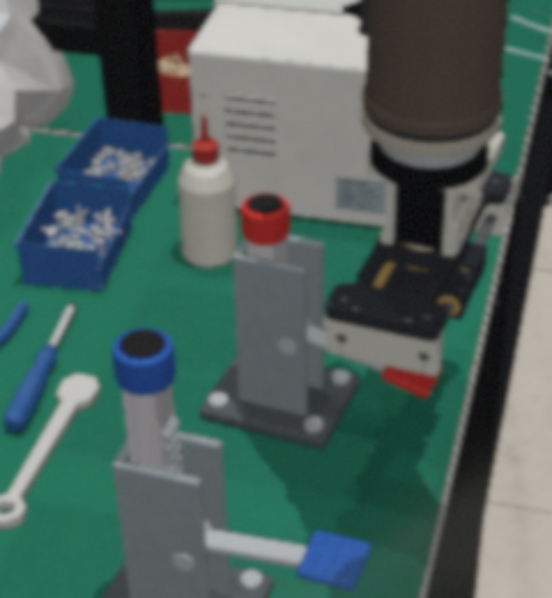

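The side view shows the red cap sitting just above the housing (crop row 218, col 266). Its top is at 0.174, so the rail is home, and blue hasn't moved. Releasing the pad.

play_rows(
  increments="0 0 -0.8 0 -1; 0 0 -0.8 0 -1; 0 0 -1.5 0 -1; 0 0 -3 0 -1; 0 0 -4 0 -1",
)

```text
clock: 14.63
position: [0.4126, -0.3591, 0.1665]
ee_rot: [-0.192, -3.132, -0.003]
force: [1.2, -0.3, 0.0]
width: 0.005
gripper_force: 0.0
```

play_rows(
  increments="0 0 -4 0 -1; 0 0 0 0 -1; 0 0 0 0 -1; 0 0 0 0 -1",
)

```text
clock: 14.97
position: [0.4139, -0.36, 0.2072]
ee_rot: [0.192, 3.135, -0.0]
force: [-0.0, 0.6, -0.8]
width: 0.003
gripper_force: 0.0
```

```bash
python3 chk.py s5
```

```text
[ 0.41386721 -0.359971    0.20724213] [-0.00497838  0.59272889 -0.78183074]
cap 264 [0.153  0.1651 0.1738]
pad 313 [0.0785 0.0831 0.0859]
blue 411 [0.1956 0.2092 0.217 ]
```

The rail is home, the pad is back at 0.086, and the blue rail hasn't moved.

```bash
python3 -c "
from cell import job
print(job.sign_off())"
```

```text
the job is handed in; nothing more can be done
None
```

The job is handed in: the red rail hung in its top notch, sank fully home when I pressed the pad, and the pad sprang back up; the blue rail stayed where it was, and it took about 15 s of the 32 s allowed.

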